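# Pump up the pressure canister

### The job

Pump up the white pressure canister: with the fingertips, press the black plunger on its blue lid all the way down and let it come fully up again, over and over, until the red indicator pin beside it stands fully out and its green band shows; then leave the plunger up. Only press the plunger: do not touch the pin, do not lift, tip or shove the canister, and leave the soap dispenser and the other things alone.

Things in the scene. Friction and masses are not known exactly. Their poses are not given: they have to be found in the camera images.
- canister: Loose white pressure canister with a blue lid and two steel clamps, 90 mm (its x) by 140 mm (its y), lid top 110 mm above its underside, about 0.9 kg. Origin at the centre of its underside, z up. The plunger stands on the lid at its own y = -33 mm, the indicator pin at y = +37 mm.
- plunger_top (a point): Centre of the top face of the plunger's round black head, 44 mm in diameter and 14 mm thick, 155 mm above the canister's underside when up, on a 20 mm steel stem. It moves straight down.
- plunger (a joint): How far the plunger is pressed: 0 up (at rest) to 0.014 m at its stop. The spring pushes back with about 5.5 N at the top and 9 N at the stop, and brings the head up by itself as the finger rises. Only a nearly full press (over 11 mm) surely counts.
- pin_tip (a point): Top centre of the indicator pin, 12 mm in diameter, in a 6 mm high steel collar on the lid, 70 mm from the plunger's axis. Red, with a green band at its foot that shows only when it is fully out. Its tip is 117 mm above the canister's underside when in and 165 mm when fully out.
- pin (a joint): How far the pin has come out: 0 in, 0.047 to 0.049 fully out. It starts at 0 to 0.021, rises about 10 mm each time the plunger comes back up after a full press, and stays where it is; three to five strokes bring it fully out. Further strokes do nothing more.
- soap_pump: matt black soap dispenser with its own pump head, 76x71 mm, 163 mm high; not part of the job; origin at the centre of its underside.
- salt_shaker: glass salt shaker with white cap, 44 mm wide, 90 mm high, loose bystander; origin at the centre of its underside.
- pepper_jar: spice jar with pale cap, 47 mm wide, 98 mm high, loose bystander; origin at the centre of its underside.
- egg_timer: beige dome-shaped kitchen timer, 60 mm wide, 48 mm high, loose bystander; origin at the centre of its underside.
- sugar_bowl: white lidded sugar bowl, 95 mm wide, 74 mm high, loose bystander; origin at the centre of its underside.
- espresso_cup: small white cup, red inside, 62x92 mm, 51 mm high, loose bystander; origin at the centre of its underside.
- soap_pump_pump (a joint): How far the soap dispenser's head is pressed: 0 up, 0.010 m down. To be left alone.
Mind the look-alikes: they are no part of the job. Of the things that look like the soap_pump, the larger one is meant.

How it is judged:
On the way, in this order (a step that is already met when the one before it is completed fails the run):
1. the plunger is pressed all the way down (value of joint plunger above 0.011 m).
2. it is let come up again (value of joint plunger below 0.003 m).
3. the pin stands fully out (value of joint pin above 0.045 m), for 0.2 s.
At the end, for the whole second after the job is handed in: The pin is out by more than 45 mm of about 48, the plunger is up (pressed by less than 3 mm), the canister stands upright and still within 30 mm of where it was, and the other things stand upright within 30 mm of where they were (value of joint pin above 0.045 m and value of joint plunger below 0.003 m and distance of each of canister, soap_pump, salt_shaker, pepper_jar, egg_timer, sugar_bowl, espresso_cup from where it was at the start of the episode below 0.03 m and angle between canister's own z axis and vertical below 0.05 rad and linear speed of canister below 0.02 m/s and angle between each of soap_pump, salt_shaker, pepper_jar, egg_timer, sugar_bowl, espresso_cup's own z axis and vertical below 0.15 rad); the robot touches nothing.
It fails at once if the robot touches the indicator pin (contact force between the arm and pin above 0.5 N).
It fails at once if the canister is lifted or tipped (height (world z) of canister above 0.012 m or angle between canister's own z axis and vertical above 0.15 rad).
It fails at once if the canister is shoved more than 40 mm (distance of canister from where it was at the start of the episode above 0.04 m).
It fails at once if the soap dispenser's pump is pressed (value of joint soap_pump_pump above 0.005 m).
It fails at once if another thing is moved more than 40 mm (distance of any of soap_pump, salt_shaker, pepper_jar, egg_timer, sugar_bowl, espresso_cup from where it was at the start of the episode above 0.04 m).
It also fails if it takes over 48 s, if anything falls off the work surface, if the arm or the gripper's body presses on something with over 40 N, if the wrist force passes 120 N, or if a joint passes its speed limit or range.

### The arm

A 6-joint arm with a two-finger parallel gripper is mounted at the origin on a cart in front of the work surface, level with it; the furniture and walls round the work are solid. World frame = base frame: x ahead of the robot, y to its left, z up, the work surface at z = 0. Lengths are in m, angles in rad, forces in N, time in s.
With the tool pointing down it reaches from about 0.375 to 0.925 m from the base axis. Payload 5.7 kg.
Tool frame: the origin (TCP) lies at the centre of the arm's flange, where the gripper is bolted on; the fingertips stand 173 mm ahead of it and the grasp point (between the pads) lies 155 mm ahead of it (robot.hold_point_z is the distance from the TCP to the grasp point, in m); z points along the fingers, y is the line along which they close (so a half turn about z gives the same grasp; the last joint's range is limited). The gripper opens to 85 mm and grips with 20 to 120 N. Pads are 22 mm wide; open, the fingers measure 114 mm over their backs; the gripper's body (76 mm by 85 mm) begins 54 mm behind the grasp point. The pads swing forward as they close: fully open they stand 13 mm farther back than shut.
Start: joints at [-1.322, 0.359, 1.51, -0, 1.272, -0.115], TCP at [0.213, -0.561, 0.405] pointing down, gripper open.
Joint ranges: [-2.97, 2.97], [-1.01, 2.36], [0.21, 2.38], [-0.96, 4.11], [0.2, 2.71], [-2.98, 2.98]. Speed limits (rad/s): [2.39, 2.39, 3.14, 3.14, 3.14, 3.14].

### API

Orientations are given as a unit quaternion [w, x, y, z].
In Python, from station import monitor, vision, order, robot gives the robot as it stands.
- The arm moves only by the tool play_rows, never from a script. Its argument "deltas" is a list of rows, each a list of 7 numbers: the turn, a rotation vector about the tool's x, y, z normalised to -1 to 1, where 1 is pi rad, then the shift along the tool's x, y, z normalised to -1 to 1, where 1 is 150 mm, then the closure, from -1 (fully open) to 1 (shut). A call has exactly 10 rows; each row is the pose to reach, as a shift and turn from the pose commanded when the call began, along the tool's axes at that moment, turning the shorter way round; what a row does not reach only later rows make up. A row lasts 1/8 s, in which the tool goes at most 62.5 mm and 10.7 degrees, less where a joint would pass 70% of its speed; a pose out of reach is approached as far as the arm can. A call with a number of a shift or a turn outside -1 to 1 is refused whole. A call with a gripper value outside its range is refused whole. The fingers move at their own pace and stop on an object; the grip force is fixed at half the most. Time passes only in rows, so rows that repeat a pose let the fingers close, or fill a call up. It gives the time, the measured TCP pose, the force, the opening and the grip force at its end, in the units of the state.
- monitor.get_obs(): the state, without advancing time (a new reading comes with each control period).
- vision.read_camera(name): name is "scene" or "top" or "wrist"; returns a dict with "image" (480x640x3 uint8, red, green, blue), "camera_matrix" (3x3 intrinsics, pixels), "T" (4x4, takes a point from camera to world coordinates); the wrist camera has in their place "tool_from_camera" (4x4, takes a point from camera to tool coordinates, whose origin is the TCP and whose axes are the flange's). Camera axes: x right, y up, looking along -z (the intrinsics and any distortion apply to the point x, -y, -z); pixel columns grow to the right and rows downward; lengths in m; the calibration is good to about 2 mm. A picture is of the moment at which its call begins: read the wrist's pose just before it. There is no depth.
- order.job_done(): hands the job in; it is judged then, once.
The state is a dict: "time": time; "q": joint angles; "qvel": joint speeds; "joint_efforts": joint torques, N m; "tool_pos": TCP position; "ee_rot": TCP orientation; "force": force on the tool from outside, world axes, zero at the start; "wrist_torque": the same for the moment, N m; "finger_gap": finger opening in m; "finger_force": force on a finger pad.
Only numpy, scipy, OpenCV 4.12 (cv2) and the standard library are available. Lean on these libraries where they do the work, as an engineer would, in place of code of your own. Each camera call takes 0.05 s, during which the arm holds its last target. There are 200 camera calls.

## Working session

There is one attempt and no reset: what is moved stays moved. The work goes in short steps, Python scripts to look and compute and a tool call to move; the robot and the scene stay as the last step left them, time stands still between calls to the robot, and variables do not carry over. Pictures are saved under pics/ and viewed, at most 10 in all, crops included, and the job is handed in when it is done.

Besides the shell and the picture viewer there is one more tool, called after "Request:" as name(argument=value, ...) on one line, values as JSON. play_rows: Moves the arm, as the interface text tells. Its arguments: {"type":"object","properties":{"deltas":{"type":"array","items":{"type":"array","items":{"type":"number","minimum":-1,"maximum":1}}}},"required":["deltas"]}

```bash
mkdir -p pics; python3 - <<'E'
from station import monitor, vision
import cv2, numpy as np, pickle
d={}
for n in ("scene","top"):
    r=vision.read_camera(n); d[n]=r; cv2.imwrite(f"pics/{n}0.png",r["image"][:,:,::-1]); print(n,r.keys(),r["camera_matrix"],np.round(r["T"],3))
pickle.dump(d,open("d0.pkl","wb"))
o=monitor.get_obs();print(o["tool_pos"],o["ee_rot"],o["time"],o["finger_gap"])
E
```

```text
scene dict_keys(['image', 'camera_matrix', 'T']) [[505.24899122   0.         322.46201658]
 [  0.         505.24899122 240.97384777]
 [  0.           0.           1.        ]] [[ 0.959 -0.1    0.266  0.817]
 [ 0.283  0.387 -0.877 -0.68 ]
 [-0.015  0.917  0.399  0.484]
 [ 0.     0.     0.     1.   ]]
top dict_keys(['image', 'camera_matrix', 'T']) [[443.48916114   0.         320.90971432]
 [  0.         443.48916114 243.69804331]
 [  0.           0.           1.        ]] [[-0.027  0.986 -0.167  0.46 ]
 [-1.    -0.025  0.01   0.085]
 [ 0.006  0.167  0.986  0.946]
 [ 0.     0.     0.     1.   ]]
[ 0.21340451 -0.56039887  0.40391476] [-8.68619004e-04  9.83504339e-01  1.80882443e-01 -4.60672892e-05] 0.1 0.08517806248426567
```

View pics/scene0.png

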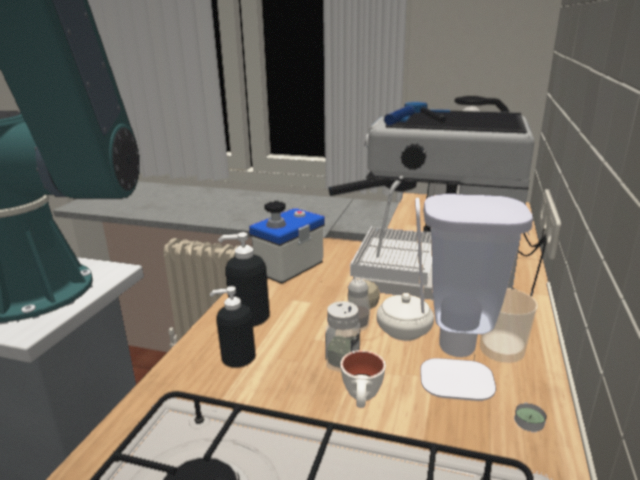

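View pics/top0.png

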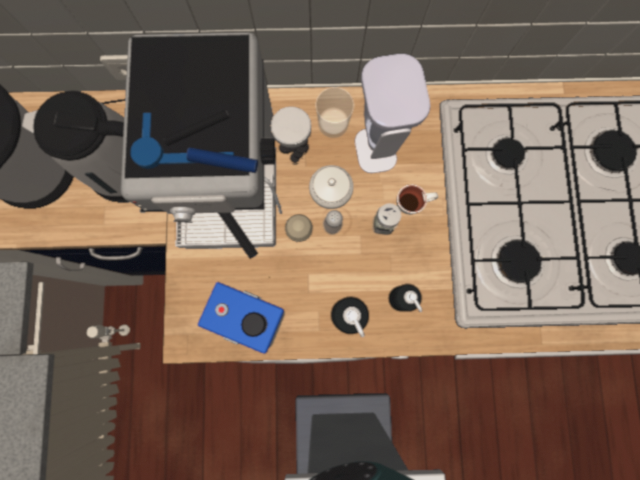

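The scene view shows the canister with its plunger head at about (275,206). In the top view the head is at about (254,324), the pin at (222,310), the soap dispenser at (350,316) and its look-alike at (405,297).

```bash
cat > h.py <<'E'
import numpy as np, cv2
def ray(r,uv,T=None):
    T=r["T"] if T is None else T; K=r["camera_matrix"]
    d=np.array([(uv[0]-K[0,2])/K[0,0],-(uv[1]-K[1,2])/K[1,1],-1.]); d=T[:3,:3]@d
    return T[:3,3],d/np.linalg.norm(d)
def onz(r,uv,z,T=None):
    o,d=ray(r,uv,T); return o+d*(z-o[2])/d[2]
def tri(a,b):
    A=sum(np.eye(3)-np.outer(d,d) for o,d in (a,b)); c=sum((np.eye(3)-np.outer(d,d))@o for o,d in (a,b))
    p=np.linalg.solve(A,c); return p,[float(np.linalg.norm(np.cross(p-o,d))) for o,d in (a,b)]
def blobs(m,amin=20):
    n,l,s,c=cv2.connectedComponentsWithStats(m.astype(np.uint8)); return [(s[i].tolist(),c[i].round(1).tolist()) for i in range(1,n) if s[i][4]>=amin]
E
python3 - <<'E'
import pickle; from h import *
d=pickle.load(open("d0.pkl","rb"))
t=d["top"]; s=d["scene"]
def crop(r,x0,y0,x1,y1):
    m=np.zeros((480,640),bool); m[y0:y1,x0:x1]=1; return m
I=t["image"].astype(int); dark=(I.max(2)<70)&crop(t,190,280,290,355); b1=blobs(dark); print("top dark",b1)
red=(I[...,0]>I[...,2]+40)&(I[...,0]>I[...,1]+50)&crop(t,210,300,235,322); print("red",blobs(red,5))
blue=(I[...,2]>I[...,0]+60)&crop(t,190,275,290,355)
c=max(cv2.findContours(blue.astype(np.uint8),0,1)[0],key=cv2.contourArea); R=cv2.minAreaRect(c); print(R)
print("lid corners z=.11",[onz(t,p,.11)[:2].round(3).tolist() for p in cv2.boxPoints(R)])
I2=s["image"].astype(int); b2=blobs((I2.max(2)<75)&crop(s,258,198,292,217)); print("scene dark",b2)
R2=(I2[...,0]>I2[...,2]+40)&(I2[...,0]>I2[...,1]+50)&crop(s,285,205,315,225); print("red",blobs(R2,3))
u=max(b1,key=lambda b:b[0][4])[1]; v=max(b2,key=lambda b:b[0][4])[1]
print("head",tri(ray(t,u),ray(s,v)),"on z .148",onz(t,u,.148))
for z in (.117,.127,.137): print("pin",z,onz(t,(221.5,310),z))
for n,p,z in (("soap",(350,313),.12),("soap head",(352,316),.16),("spout",(361,331),.16)): print(n,onz(t,p,z))
print("edge", onz(t,(250,355),0), onz(t,(255,255),.02))
w=cv2.resize(s["image"][180:290,230:340,::-1],None,fx=5,fy=5); w2=cv2.resize(t["image"][270:360,180:290,::-1],None,fx=5,fy=5)
w2=cv2.copyMakeBorder(w2,0,100,0,0,0); cv2.imwrite("pics/c1.png",cv2.resize(np.hstack([w,w2]),(800,400)))
E
```

```text
top dark [([242, 313, 24, 23, 427], [253.7, 324.1])]
red [([218, 307, 7, 6, 33], [220.9, 309.3])]
((240.62933349609375, 317.19830322265625), (73.53160095214844, 47.92685317993164), 23.198591232299805)
lid corners z=.11 [[0.455, 0.309], [0.536, 0.275], [0.478, 0.149], [0.399, 0.185]]
scene dark [([265, 201, 20, 13, 189], [274.7, 207.0])]
red [([297, 212, 5, 2, 8], [299.0, 212.4])]
head (array([0.45326977, 0.19980081, 0.14631637]), [0.00035507770499340857, 0.0003550777049933936]) on z .148 [0.45360823 0.19970343 0.148     ]
pin 0.117 [0.48056789 0.26349641 0.117     ]
pin 0.127 [0.48031927 0.26134679 0.127     ]
pin 0.137 [0.48007064 0.25919718 0.137     ]
soap [0.46878743 0.026641   0.12      ]
soap head [0.46308401 0.02617781 0.16      ]
spout [0.4369223  0.01149933 0.16      ]
edge [0.38957681 0.22866262 0.        ] [0.59579285 0.21513497 0.02      ]
```

View pics/c1.png

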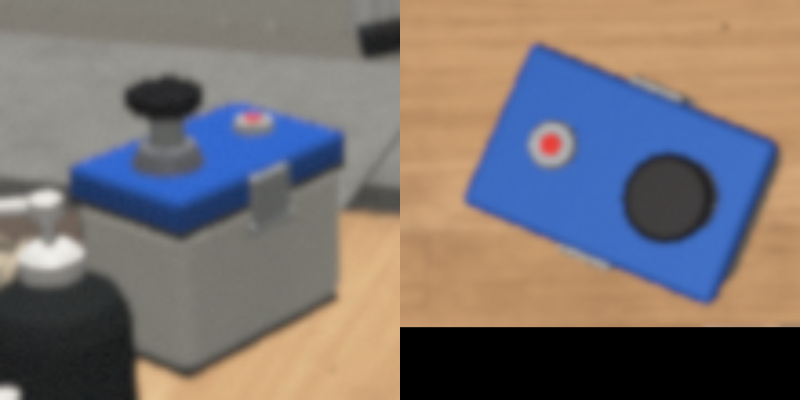

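The head centre is at (0.453, 0.200), and its measured height agrees with 0.155. The pin is 69 mm away at about (0.480, 0.263). I'll travel at height in an arc, with the fingers shut.

Request:
play_rows(deltas=[[0,0,0,0.1,-0.073,0,1],[0,0,0,0.2,-0.147,0,1],[0,0,0,0.3,-0.22,0,1],[0,0,0,0.4,-0.293,0,1],[0,0,0,0.5,-0.367,0,1],[0,0,0,0.6,-0.44,0,1],[0,0,0,0.7,-0.513,0,1],[0,0,0,0.8,-0.587,0,1],[0,0,0,0.9,-0.66,0,1],[0,0,0,1,-0.733,0,1]])

```text
time: 1.35
tool_pos: [0.3152, -0.4036, 0.4047]
ee_rot: [-0.0, 0.984, 0.181, 0.0]
force: [-0.0, -0.4, -0.2]
finger_gap: -0.0003
finger_force: 0.0
```

Request:
play_rows(deltas=[[0,0,0,0.1,-0.073,0,1],[0,0,0,0.2,-0.147,0,1],[0,0,0,0.3,-0.22,0,1],[0,0,0,0.4,-0.293,0,1],[0,0,0,0.5,-0.367,0,1],[0,0,0,0.6,-0.44,0,1],[0,0,0,0.7,-0.513,0,1],[0,0,0,0.8,-0.587,0,1],[0,0,0,0.9,-0.66,0,1],[0,0,0,1,-0.733,0,1]])

```text
time: 2.6
tool_pos: [0.4162, -0.2474, 0.4047]
ee_rot: [-0.0, 0.983, 0.181, 0.0]
force: [-0.8, -1.1, -0.4]
finger_gap: 0.0003
finger_force: 0.0
```

Request:
play_rows(deltas=[[0,0,0,0.04,-0.1,0,1],[0,0,0,0.08,-0.2,0,1],[0,0,0,0.12,-0.3,0,1],[0,0,0,0.16,-0.4,0,1],[0,0,0,0.2,-0.5,0,1],[0,0,0,0.24,-0.6,0,1],[0,0,0,0.28,-0.7,0,1],[0,0,0,0.32,-0.8,0,1],[0,0,0,0.36,-0.9,0,1],[0,0,0,0.4,-1,0,1]])

```text
time: 3.85
tool_pos: [0.4183, -0.0859, 0.4047]
ee_rot: [-0.0, 0.984, 0.181, 0.0]
force: [0.1, 0.9, -0.6]
finger_gap: -0.0
finger_force: 0.0
```

Request:
play_rows(deltas=[[0,0,0,0.047,-0.1,0,1],[0,0,0,0.093,-0.2,0,1],[0,0,0,0.14,-0.3,0,1],[0,0,0,0.187,-0.4,0,1],[0,0,0,0.233,-0.5,0,1],[0,0,0,0.28,-0.6,0,1],[0,0,0,0.327,-0.7,0,1],[0,0,0,0.373,-0.8,0,1],[0,0,0,0.42,-0.9,0,1],[0,0,0,0.467,-1,0,1]])

```text
time: 5.1
tool_pos: [0.4302, 0.0793, 0.4047]
ee_rot: [-0.0, 0.983, 0.181, 0.0]
force: [-0.4, -0.2, 0.1]
finger_gap: -0.0001
finger_force: 0.0
```

Request:
play_rows(deltas=[[0,0,-0.026,0.043,-0.07,0,1],[0,0,-0.052,0.087,-0.14,0,1],[0,0,-0.078,0.13,-0.21,0,1],[0,0,-0.104,0.19,-0.31,0,1],[0,0,-0.13,0.25,-0.41,0.05,1],[0,0,-0.156,0.31,-0.51,0.1,1],[0,0,-0.182,0.37,-0.61,0.15,1],[0,0,-0.208,0.429,-0.697,0.2,1],[0,0,-0.234,0.429,-0.697,0.27,1],[0,0,-0.257,0.429,-0.697,0.333,1]])

```text
time: 6.35
tool_pos: [0.453, 0.1996, 0.3544]
ee_rot: [-0.0, 0.833, 0.554, -0.0]
force: [-0.0, 0.7, -0.2]
finger_gap: -0.0
finger_force: 0.0
```

```bash
python3 - <<'E'
from station import monitor, vision
from h import *
from scipy.spatial.transform import Rotation as Ro
o=monitor.get_obs(); R=Ro.from_quat(np.array(o["ee_rot"])[[1,2,3,0]]).as_matrix(); print(o["tool_pos"],R.round(3).tolist())
w=vision.read_camera("wrist"); s=vision.read_camera("scene")
T=np.eye(4);T[:3,:3]=R;T[:3,3]=o["tool_pos"];T=T@w["tool_from_camera"]; print(T.round(3).tolist())
C=w["camera_matrix"]
def px(P):
    c=np.linalg.inv(T)@np.r_[P,1]; return [C[0,2]+C[0,0]*c[0]/-c[2],C[1,2]-C[1,1]*c[1]/-c[2]]
im=w["image"][:,:,::-1].copy()
for P in ([.453,.2,.155],[.4805,.2635,.117]):
    u=px(P);print(u);cv2.circle(im,(int(u[0]),int(u[1])),5,(0,255,0),1)
cv2.imwrite("pics/w1.png",im); cv2.imwrite("pics/s1.png",cv2.resize(s["image"][130:290,200:400,::-1],None,fx=4,fy=3.75))
E
```

```text
[0.45302046 0.19963882 0.35436613] [[0.386, 0.922, -0.0], [0.922, -0.386, 0.0], [-0.0, -0.0, -1.0]]
[[0.922, 0.368, 0.12, 0.484], [-0.387, 0.877, 0.286, 0.273], [-0.0, -0.31, 0.951, 0.323], [0.0, 0.0, 0.0, 1.0]]
[np.float64(325.8435298601507), np.float64(297.80025372971045)]
[np.float64(327.59727724146734), np.float64(129.12816370843728)]
```

View pics/w1.png

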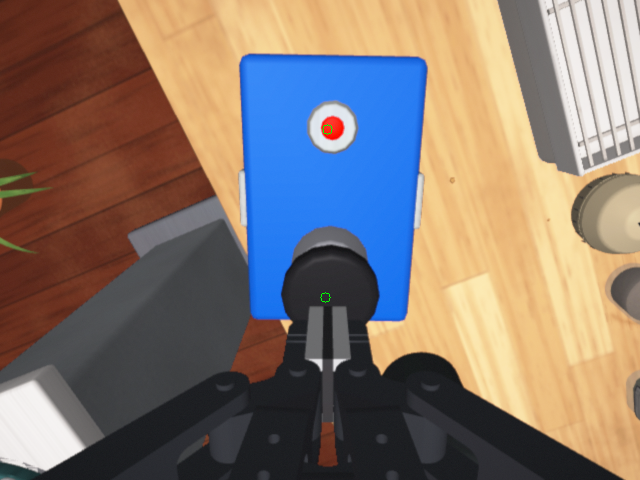

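View pics/s1.png

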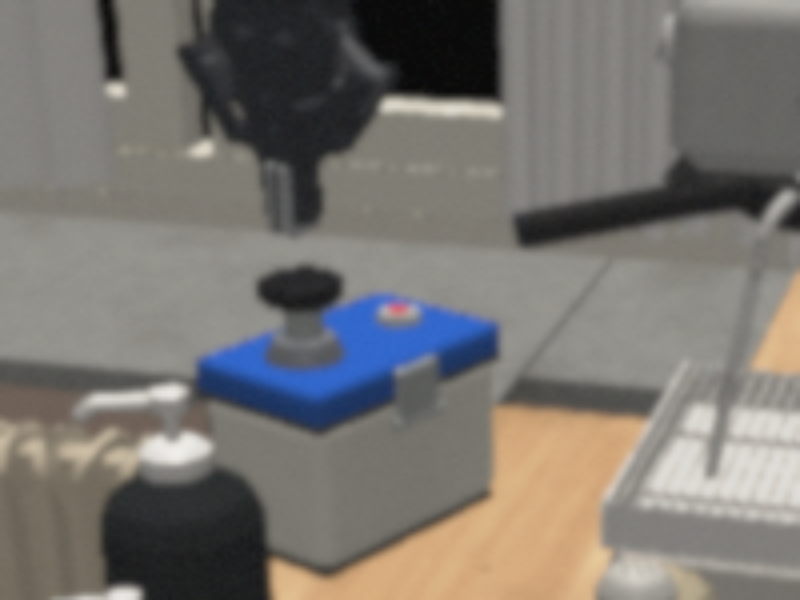

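The wrist view shows the shut fingertips over the head, whose centre is at about (330,290), within 3 mm of the prediction at (326,298). The pin at (332,128) is well clear, and in the scene view the tips hang about 25 mm above the head. I'll do the first press and read the force at the bottom.

Request:
play_rows(deltas=[[0,0,0,0,0,0.05,1],[0,0,0,0,0,0.1,1],[0,0,0,0,0,0.14,1],[0,0,0,0,0,0.17,1],[0,0,0,0,0,0.2,1],[0,0,0,0,0,0.22,1],[0,0,0,0,0,0.24,1],[0,0,0,0,0,0.255,1],[0,0,0,0,0,0.26,1],[0,0,0,0,0,0.26,1]])

```text
time: 7.7
tool_pos: [0.4533, 0.1987, 0.3163]
ee_rot: [0.0, 0.833, 0.553, 0.0]
force: [-3.3, 0.2, 7.5]
finger_gap: 0.0001
finger_force: 3.9
```

Request:
play_rows(deltas=[[0,0,0,0,0,0.007,1],[0,0,0,0,0,0.013,1],[0,0,0,0,0,0.02,1],[0,0,0,0,0,0.02,1],[0,0,0,0,0,0.02,1],[0,0,0,0,0,0.02,1],[0,0,0,0,0,0.02,1],[0,0,0,0,0,0.02,1],[0,0,0,0,0,0.02,1],[0,0,0,0,0,0.02,1]])

```text
time: 8.95
tool_pos: [0.4533, 0.1987, 0.3144]
ee_rot: [0.0, 0.833, 0.553, 0.0]
force: [-5.2, -1.4, 17.3]
finger_gap: 0.0005
finger_force: 8.9
```

At the stop (17 N). I'll come up now and then do complete strokes.

Request:
play_rows(deltas=[[0,0,0,0,0,-0.05,1],[0,0,0,0,0,-0.1,1],[0,0,0,0,0,-0.14,1],[0,0,0,0,0,-0.14,1],[0,0,0,0,0,-0.14,1],[0,0,0,0,0,-0.1,1],[0,0,0,0,0,-0.06,1],[0,0,0,0,0,-0.03,1],[0,0,0,0,0,0,1],[0,0,0,0,0,0,1]])

```text
time: 10.2
tool_pos: [0.4536, 0.1988, 0.3143]
ee_rot: [0.0, 0.833, 0.553, 0.0]
force: [-4.3, -1.6, 21.3]
finger_gap: -0.0001
finger_force: 11.1
```

Request:
play_rows(deltas=[[0,0,0,0,0,0,1],[0,0,0,0,0,-0.05,1],[0,0,0,0,0,-0.1,1],[0,0,0,0,0,-0.14,1],[0,0,0,0,0,-0.14,1],[0,0,0,0,0,-0.14,1],[0,0,0,0,0,-0.14,1],[0,0,0,0,0,-0.14,1],[0,0,0,0,0,-0.14,1],[0,0,0,0,0,-0.14,1]])

```text
time: 11.45
tool_pos: [0.4533, 0.1988, 0.3338]
ee_rot: [-0.0, 0.833, 0.553, -0.0]
force: [-0.7, 0.1, -0.1]
finger_gap: 0.0001
finger_force: 0.0
```

```bash
python3 - <<'E'
from station import monitor, vision
import cv2,numpy as np
w=vision.read_camera("wrist"); s=vision.read_camera("scene")
a=cv2.resize(w["image"][0:320,180:500,::-1],(400,400)); b=cv2.resize(s["image"][170:270,230:330,::-1],(400,400))
cv2.imwrite("pics/c2.png",np.hstack([a,b]))
E
```

```text
(no output)
```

View pics/c2.png

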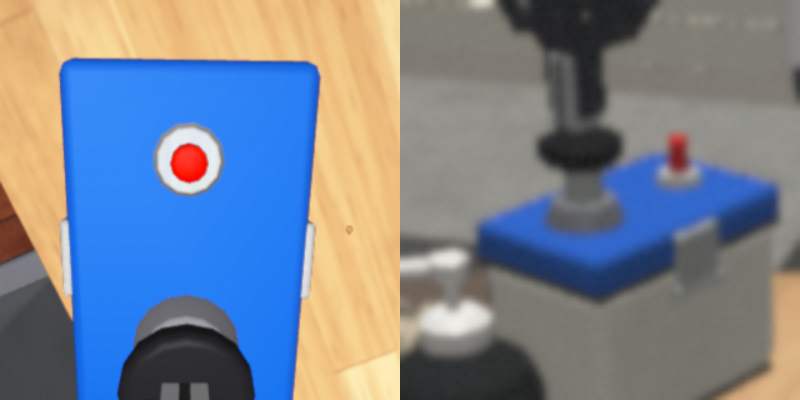

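After two strokes the pin stands about 20 mm out, with red only and no green, and the canister hasn't moved. Three more strokes.

Request:
play_rows(deltas=[[0,0,0,0,0,0.05,1],[0,0,0,0,0,0.09,1],[0,0,0,0,0,0.12,1],[0,0,0,0,0,0.14,1],[0,0,0,0,0,0.14,1],[0,0,0,0,0,0.1,1],[0,0,0,0,0,0.05,1],[0,0,0,0,0,0,1],[0,0,0,0,0,0,1],[0,0,0,0,0,0,1]])

```text
time: 12.8
tool_pos: [0.453, 0.1987, 0.3333]
ee_rot: [-0.0, 0.833, 0.553, -0.001]
force: [-0.1, -0.9, 0.9]
finger_gap: -0.0002
finger_force: 0.0
```

Request:
play_rows(deltas=[[0,0,0,0,0,0.05,1],[0,0,0,0,0,0.09,1],[0,0,0,0,0,0.12,1],[0,0,0,0,0,0.14,1],[0,0,0,0,0,0.14,1],[0,0,0,0,0,0.1,1],[0,0,0,0,0,0.05,1],[0,0,0,0,0,0,1],[0,0,0,0,0,0,1],[0,0,0,0,0,0,1]])

```text
time: 14.05
tool_pos: [0.453, 0.1987, 0.3334]
ee_rot: [-0.0, 0.833, 0.553, -0.0]
force: [0.2, -0.1, 1.0]
finger_gap: -0.0003
finger_force: 0.0
```

Request:
play_rows(deltas=[[0,0,0,0,0,0.05,1],[0,0,0,0,0,0.09,1],[0,0,0,0,0,0.12,1],[0,0,0,0,0,0.14,1],[0,0,0,0,0,0.14,1],[0,0,0,0,0,0.1,1],[0,0,0,0,0,0.05,1],[0,0,0,0,0,0,1],[0,0,0,0,0,0,1],[0,0,0,0,0,0,1]])

```text
time: 15.3
tool_pos: [0.453, 0.1987, 0.3333]
ee_rot: [-0.0, 0.833, 0.553, -0.0]
force: [-0.0, 0.7, 0.2]
finger_gap: 0.0001
finger_force: 0.0
```

```bash
python3 - <<'E'
from station import monitor, vision
import cv2,numpy as np
w=vision.read_camera("wrist"); s=vision.read_camera("scene")
a=cv2.resize(w["image"][0:320,180:500,::-1],(400,400)); b=cv2.resize(s["image"][170:270,230:330,::-1],(400,400))
cv2.imwrite("pics/c3.png",np.hstack([a,b]))
E
```

```text
(no output)
```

View pics/c3.png

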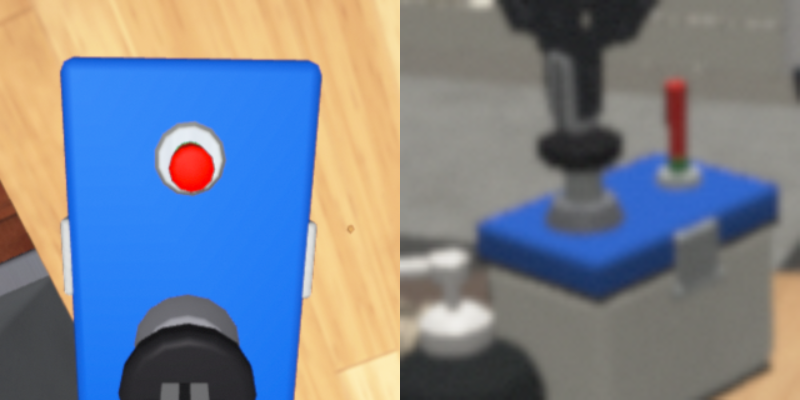

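The green band shows at the pin's foot, and the pin tip is level with the plunger head or above it. I'll add one more stroke for certainty, which does no harm, and then withdraw upward.

Request:
play_rows(deltas=[[0,0,0,0,0,0.05,1],[0,0,0,0,0,0.09,1],[0,0,0,0,0,0.12,1],[0,0,0,0,0,0.14,1],[0,0,0,0,0,0.14,1],[0,0,0,0,0,0.1,1],[0,0,0,0,0,0.05,1],[0,0,0,0,0,0,1],[0,0,0,0,0,0,1],[0,0,0,0,0,0,1]])

```text
time: 16.65
tool_pos: [0.4531, 0.1987, 0.3333]
ee_rot: [-0.0, 0.833, 0.553, -0.0]
force: [1.2, -0.2, -0.7]
finger_gap: 0.0001
finger_force: 0.0
```

Request:
play_rows(deltas=[[0,0,0,0,0,-0.05,1],[0,0,0,0,0,-0.1,1],[0,0,0,0,0,-0.2,1],[0,0,0,0,0,-0.3,1],[0,0,0,0,0,-0.4,1],[0,0,0,0,0,-0.45,1],[0,0,0,0,0,-0.5,1],[0,0,0,0,0,-0.5,1],[0,0,0,0,0,-0.5,1],[0,0,0,0,0,-0.5,1]])

```text
time: 17.9
tool_pos: [0.4532, 0.1987, 0.4083]
ee_rot: [-0.0, 0.833, 0.553, -0.0]
force: [-0.8, 0.3, -0.3]
finger_gap: -0.0
finger_force: 0.0
```

```bash
python3 - <<'E'
from station import monitor, vision
import cv2,numpy as np
s=vision.read_camera("scene")
cv2.imwrite("pics/c4.png",cv2.resize(s["image"][150:270,230:350,::-1],(480,480)))
E
```

```text
(no output)
```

View pics/c4.png

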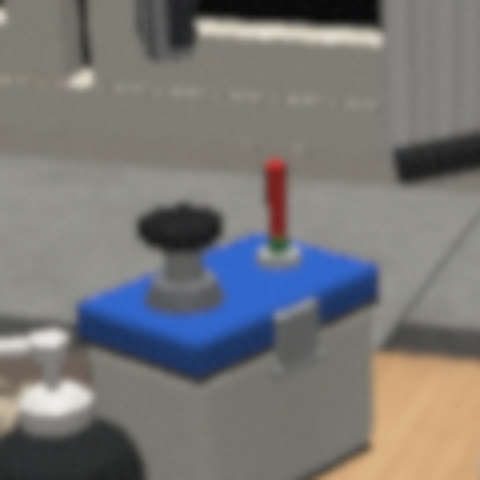

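The pin is fully out with its green band showing, the plunger is up, and the arm is clear.

```bash
python3 -c "
from station import order
print(order.job_done())"
```

```text
the job is handed in; nothing more can be done
None
```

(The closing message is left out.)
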